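Change-out of a worn winder roller: hook its retaining clip off and take the roller away

TASK

Take the worn front roller off the coil winder: first hook its sprung retaining clip out of the shaft's groove with the hooked pick (fingers off the clip while it is on the shaft, and do not lose it to the floor), and put the pick down on the bench or back on its rest. Then lift the roller off and set it down, not drop it, standing on end in the black tray. Leave the straight awl, the circuit board and the coil on the deck where they are.

Things in the scene. Friction and masses are not known exactly. Their poses are not given: they have to be found in the camera images.
- winder: Bench coil winder, fixed: grey housing, aluminium deck 85 mm high; two black rollers at the rear by the upright winding ring, a third alone in front on a dark slide plate (89 mm high). Origin on the bench; z up, -x points to its front panel (towards the robot). Front shaft at x -58, y 0 mm; lock screw 92 mm to its +y side (103 mm high); ring from x 0 mm back, 177 mm high.
- groove (a point): Point on the front shaft's axis at the seated clip's mid thickness, 138 mm above the bench. The upright steel shaft is 20 mm in diameter, its chamfered top 147 mm above the bench; the clip's groove runs from 137 to 141 mm above the bench. Axes as the winder's.
- clip: Flat sprung horseshoe clip, 36 x 32 x 2.5 mm, level in the front shaft's groove. Origin on the shaft's axis when seated, at its underside. +x points to its open mouth, -x to its bow (inner edge 20.5 mm from the origin, outer 25). A level pull on the bow along -x (5 to 15 N) snaps it out after 7 mm; it is free after 20 mm and then tips off the roller onto the deck. It may swivel about the shaft.
- clip_window (a point): Middle of the clip's open window, 16 mm from its origin towards the bow, at its underside; axes as the clip's. The window runs 10 to 20.5 mm from the shaft's axis and is 20 mm wide. From 13 mm out, under the window, there is 8 mm of free depth down to the roller's black face; nearer in, the brass bush touches the clip's underside.
- pick: Hooked pick, 60 g: black square handle 16 x 16 x 100 mm, 5 mm steel shank, prong 3.4 mm thick bent square down at its end. Lies level in the tool rest, prong down. Origin on the handle's axis at its middle, 45 mm above the bench in the rest; +x runs to the prong, z up. The prong stands 112 mm ahead of the origin; its lower end lies 22 mm below the handle's axis.
- pick_tip (a point): Lower end of the pick's prong: 112 mm ahead of (+x) and 22 mm below the pick's origin. Axes as the pick's.
- awl: Straight awl, same handle as the pick but a straight point; it lies in the other slot of the tool rest, parallel to the pick, 80 mm beside it. Leave it. Origin and axes as the pick's.
- rest: Tool rest, fixed, grey: base plate 140 x 150 x 4 mm with two notched cross plates that carry both tools level, axes 45 mm above the bench. Origin on the bench; x along the tools to their points; slots at y +40 and -40 mm (the pick may lie in either). Cross plates at x -42 mm (49 mm high, notches 20 mm wide) and x +76 mm (55 mm high, notches 12 mm wide); the handle between is free from above.
- roller: Worn front roller, about 180 g: black tyre 56 mm in diameter, 40 mm high (its top 5 mm stepped in to 46 mm), on a brass bush standing 8 mm proud on top (25 mm in diameter). Origin on its axis, 24 mm above its underside (half-way up); z up. Underside 89 mm above the bench on the slide plate; about 1 mm of play on the 20 mm shaft; it must rise 58 mm to clear the shaft.
- tray: Black open tray, fixed and empty, 180 mm (x) by 150 mm (y), 35 mm high, walls and floor 4 mm thick. Origin on the bench under its centre, z up.
- board: Green circuit board 50 x 180 mm with a row of small coils, 13 mm high, on the bench between the robot and the winder. Leave it. Origin at the centre of its underside.
- coil: Small copper-wound coil, 34 mm in diameter, 15 mm high, on the winder's deck near its front corner on the -y side. Leave it. Origin at the centre of its underside.
Mind the look-alikes: they are no part of the job. Of the things that look like the tray, the largest one is meant.

How it is judged:
By the outcome, as a careful person would: the job done as asked, in the order asked, and still so for the second after the job is handed in, with the robot touching nothing.
It also fails if it takes over 72 s, if anything falls off the work surface, if the arm or the gripper's body presses on something with over 40 N, if the wrist force passes 120 N, or if a joint passes its speed limit or range.

ROBOT

A 6-joint arm with a two-finger parallel gripper is mounted at the origin on the work surface. World frame = base frame: x ahead of the robot, y to its left, z up, the work surface at z = 0. Lengths are in m, angles in degrees, forces in N, time in s.
With the tool pointing down it reaches from about 0.15 to 0.775 m from the base axis. Payload 6.1 kg.
Tool frame: the origin (TCP) lies between the finger pads; the fingertips stand 8 mm ahead of it and the grasp point (between the pads) lies 11 mm behind it (manip.tip_reach is the distance from the TCP to the fingertips, in m); z points along the fingers, y is the line along which they close (so a half turn about z gives the same grasp; the last joint's range is limited). The gripper opens to 85 mm and grips with 20 to 120 N. Pads are 22 mm wide; open, the fingers measure 114 mm over their backs; the gripper's body (76 mm by 85 mm) begins 54 mm behind the grasp point. The pads swing forward as they close: fully open they stand 13 mm farther back than shut.
Start: joints at [-65.203, 7.208, -2.269, 80.523, 0, 90], TCP at [0.22, -0.477, 0.239] pointing down, gripper open.
Joint ranges: [-155.77, 155.77], [-54.66, 111.73], [-72.52, 77.12], [-102.08, 115.82], [-83.92, 84.16], [-180, 180]. Speed limits (degrees/s): [136.94, 136.94, 172.46, 180, 180, 180].

INTERFACE

Orientations are given as a 3x3 rotation matrix whose columns are the frame's x, y, z axes.
In Python, from rig import manip gives the robot as it stands.
- The arm moves only by the shell command python3 -m handwheel 'ROWS'. ROWS is text: rows parted by semicolons, each of 7 numbers parted by spaces: the closure, from 0 (fully open) to 1 (shut), then the shift along the world's x, y, z in cm, then the turn, a rotation vector about the world's x, y, z in rad. In form: claw x y z rx ry rz; .... A call has exactly 8 rows; each row is the pose to reach, as a shift and turn from the pose commanded when the call began; what a row does not reach only later rows make up. A row lasts 1/12 s, in which the tool goes at most 41.7 mm and 7.16 degrees, less where a joint would pass 70% of its speed; a pose out of reach is approached as far as the arm can. A call with a gripper value outside its range is refused whole. The fingers move at their own pace and stop on an object; the grip force is fixed at half the most. Time passes only in rows, so rows that repeat a pose let the fingers close, or fill a call up. It gives the time, the measured TCP pose, the force, the opening and the grip force at its end, in the units of the state.
- manip.get_state(): the state, without advancing time (a new reading comes with each control period).
- manip.get_image(name): name is "scene" or "top" or "wrist"; returns a dict with "pixels" (420x560x3 uint8, blue, green, red), "fov_y" (degrees; the focal length in pixels is half the picture's height over the tangent of half this angle, whatever the lens; pixels are square), "cx", "cy" (the principal point, pixels), "xyz" and "rotation" of the camera in the world; the wrist camera has in their place "T_tool_cam" (4x4, takes a point from camera to tool coordinates, whose origin is the TCP and whose axes are the flange's). Camera axes: x right, y down, z forward; pixel columns grow to the right and rows downward; lengths in m; the calibration is good to about 2 mm. A picture is of the moment at which its call begins: read the wrist's pose just before it. There is no depth.
- manip.close_job(): hands the job in; it is judged then, once.
The state is a dict: "clock": time; "joint_pos": joint angles; "qd": joint speeds; "joint_efforts": joint torques, N m; "position": TCP position; "ee_rot": TCP orientation; "ft_force": force on the tool from outside, world axes, zero at the start; "wrist_torque": the same for the moment, N m; "gripper_width": finger opening in m; "gripper_force": force on a finger pad.
Only numpy, scipy, OpenCV 4.12 (cv2) and the standard library are available. Lean on these libraries where they do the work, as an engineer would, in place of code of your own. Each camera call takes 0.05 s, during which the arm holds its last target. There are 200 camera calls.

## Working session

There is one attempt and no reset: what is moved stays moved. The work goes in short steps, Python scripts to look and compute and a shell command to move; the robot and the scene stay as the last step left them, time stands still between calls to the robot, and variables do not carry over. Pictures are saved under pics/ and viewed, at most 10 in all, crops included, and the job is handed in when it is done.

```bash
ls; mkdir -p pics; python3 - <<'E'
from rig import manip
import cv2,numpy as np
s=manip.get_state(); print(s['clock'],s['position'],s['ee_rot'],s['gripper_width'],manip.tip_reach)
for n in("top","scene"):
    im=manip.get_image(n); cv2.imwrite(f'pics/{n}0.png',im['pixels']); print(n,im['fov_y'],im['cx'],im['cy'],im['xyz'],im['rotation'])
E
```

```text
pics
0.0 [ 0.22002878 -0.47622123  0.23853267] [[ 9.07800504e-01  4.19401707e-01 -6.72990411e-04]
 [ 4.19402247e-01 -9.07799358e-01  1.44261943e-03]
 [-5.90321194e-06 -1.59186433e-03 -9.99998733e-01]] 0.08548872959494003 0.008
top 42.10145952827278 273.22703232441376 219.10060375254673 [0.24138062 0.08096255 1.58683656] [[ 0.01753326 -0.98888851  0.14762149]
 [-0.99964908 -0.02026991 -0.01705427]
 [ 0.01985705 -0.14727067 -0.98889688]]
scene 55.148216120519784 275.2679478000628 203.93651966651603 [ 0.85830628 -0.62993479  0.95318717] [[ 0.86087894  0.37812697 -0.34045182]
 [ 0.50868517 -0.62480332  0.59233454]
 [ 0.01126224 -0.68311113 -0.7302276 ]]
```

View pics/top0.png

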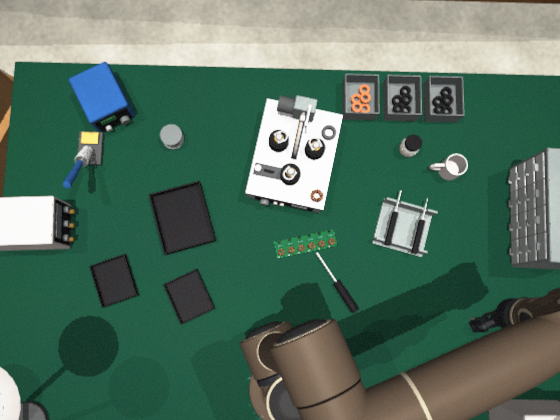

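View pics/scene0.png

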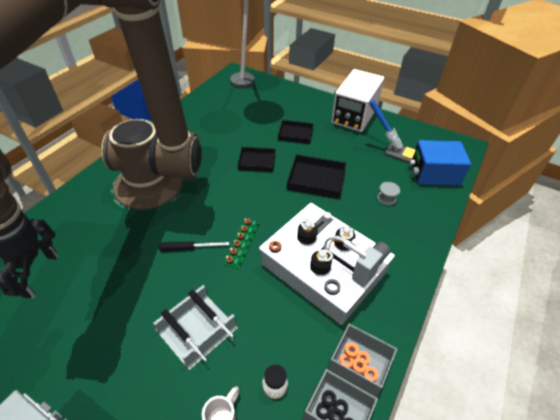

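Top view: the winder is at (293,155) with its front roller at (290,173). The tool rest is at (404,225) with two tools. Tray candidates are (184,217), which is the largest and so the one meant, and the small ones at (115,280) and (190,296). The screwdriver at (337,285) is a look-alike too, and the rear rollers are at (278,140) and (315,148). Next is a close crop to tell the pick from the awl.

```bash
cat > h.py <<'E'
from rig import manip
import cv2,numpy as np
def cam(n):
    if n=='wrist':
        s=manip.get_state(); im=manip.get_image(n); T=np.array(im['T_tool_cam']); R=np.array(s['ee_rot'])
        im['xyz']=np.array(s['position'])+R@T[:3,3]; im['rotation']=R@T[:3,:3]
    else: im=manip.get_image(n)
    im['f']=im['pixels'].shape[0]/2/np.tan(np.radians(im['fov_y']/2)); return im
def ray(im,u,v):
    d=np.array(im['rotation'])@np.array([(u-im['cx'])/im['f'],(v-im['cy'])/im['f'],1]); return np.array(im['xyz']),d/np.linalg.norm(d)
def onz(im,u,v,z):
    o,d=ray(im,u,v); return o+d*(z-o[2])/d[2]
def tri(rays):
    A=sum(np.eye(3)-np.outer(d,d) for o,d in rays); b=sum((np.eye(3)-np.outer(d,d))@o for o,d in rays); return np.linalg.solve(A,b)
def proj(im,p):
    q=np.array(im['rotation']).T@(np.asarray(p)-im['xyz']); return im['cx']+im['f']*q[0]/q[2],im['cy']+im['f']*q[1]/q[2]
E
python3 - <<'E'
from h import *
T=cam('top');S=cam('scene')
a=cv2.resize(T['pixels'][185:260,365:445],(400,375),interpolation=2)
b=cv2.resize(S['pixels'][280:370,145:245],(400,375),interpolation=2)
c=cv2.resize(T['pixels'][150:215,240:340],(400,225),interpolation=2) if 0 else cv2.resize(T['pixels'][150:206,240:340],(400,224),interpolation=2)
d=cv2.resize(S['pixels'][200:256,255:355],(400,224),interpolation=2)
cv2.imwrite('pics/c1.png',np.vstack([np.hstack([a,b]),np.hstack([c,d])]))
p=T['pixels'].astype(int)
# dark blobs: tray
m=((p.max(2)<45)).astype(np.uint8); n,l,st,ce=cv2.connectedComponentsWithStats(m)
for i in range(1,n):
    if 300<st[i,4]<8000: 
        c_=cv2.minAreaRect(np.argwhere(l==i)[:,::-1].astype(np.float32)); print(st[i],c_,onz(T,*c_[0],.035).round(4))
for nm,u,v,z in [('shaft',290,173,.147),('winderTL',266,101,.085),('winderTR',343,113,.085),('winderBR',325,210,.085),('winderBL',248,196,.085)]: print(nm,onz(T,u,v,z).round(4))
E
```

```text
[150 181  66  74 487] ((182.07308959960938, 217.5572509765625), (62.31936264038086, 52.96031188964844), 74.93151092529297) [0.4722 0.3157 0.035 ]
[513 289  47  36 567] ((537.300048828125, 305.9000244140625), (20.87103271484375, 51.861351013183594), 71.56504821777344) [ 0.2395 -0.6992  0.035 ]
[469 299  49  33 687] ((497.28515625, 318.7284240722656), (25.303007125854492, 54.236446380615234), 58.49573516845703) [ 0.2017 -0.5832  0.035 ]
[346 330  39  26 537] ((365.3707275390625, 340.69830322265625), (18.382904052734375, 36.89711380004883), 66.80140686035156) [ 0.135  -0.2092  0.035 ]
shaft [0.5833 0.013  0.147 ]
winderTL [0.8084 0.0819 0.085 ]
winderTR [ 0.7779 -0.1401  0.085 ]
winderBR [ 0.4943 -0.0892  0.085 ]
winderBL [0.5295 0.1268 0.085 ]
```

View pics/c1.png

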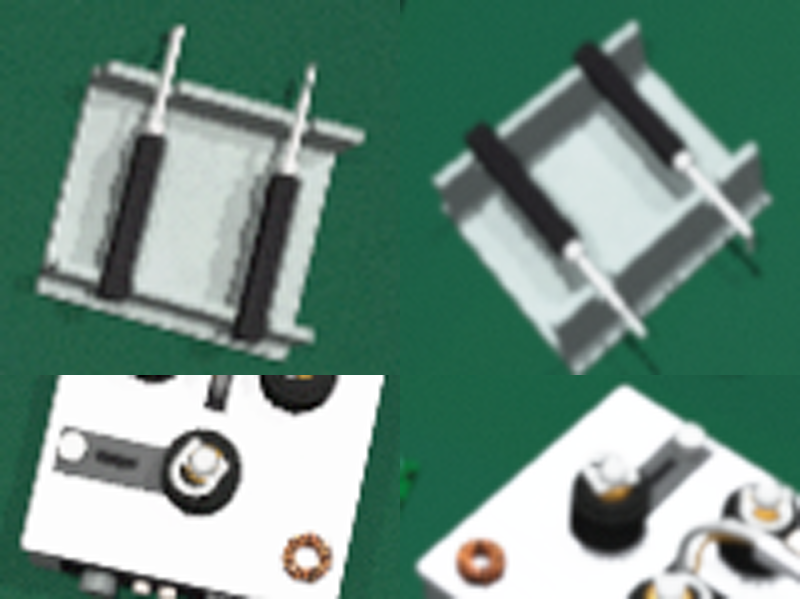

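The crop shows both tools in the rest. The left one in the top view (top px about 388–401, 245–191) ends blunt, with a downward nib in the scene view, so it is probably the pick. The right one tapers to a point, so it should be the awl. I'll measure both and check with the wrist camera.

```bash
python3 - <<'E'
from h import *
T=cam('top');S=cam('scene')
def tc(x,y):return 365+x/5,185+y/5
def sc(x,y):return 145+(x-400)/4,280+y/(375/90)
for nm,A,B,z in [('L handle rear',(115,295),(590,50),.05),('L handle front',(155,137),(683,158),.05),('L tip',(180,30),(750,237),.042),('R rear',(250,335),(480,130),.05),('R front',(287,178),(572,248),.05),('R tip',(312,70),(645,332),.045)]:
    print(nm,onz(T,*tc(*A),z).round(4),onz(S,*sc(*B),z).round(4),tri([ray(T,*tc(*A)),ray(S,*sc(*B))]).round(4))
def tw(x,y):return 240+x/4,150+(y-375)/4
def sw(x,y):return 255+(x-400)/4,200+(y-375)/4
for nm,A,B in [('shaft top',(208,455),(618,465)),('lock screw',(72,445),(690,432)),('coil',(307,557),(481,561))]: print(nm,tri([ray(T,*tw(*A)),ray(S,*sw(*B))]).round(4),onz(T,*tw(*A),.147).round(4))
im=manip.get_image('wrist'); print(np.round(im['T_tool_cam'],4),im['fov_y'],im['cx'],im['cy'])
E
```

```text
L handle rear [ 0.406  -0.2729  0.05  ] [ 0.4131 -0.2708  0.05  ] [ 0.4087 -0.2714  0.0462]
L handle front [ 0.4974 -0.2971  0.05  ] [ 0.5063 -0.2982  0.05  ] [ 0.5009 -0.2971  0.0419]
L tip [ 0.5619 -0.3146  0.042 ] [ 0.5661 -0.3142  0.042 ] [ 0.5638 -0.3143  0.039 ]
R rear [ 0.3847 -0.3495  0.05  ] [ 0.3891 -0.3476  0.05  ] [ 0.3863 -0.3484  0.048 ]
R front [ 0.4752 -0.3727  0.05  ] [ 0.4833 -0.3755  0.05  ] [ 0.478  -0.3741  0.0405]
R tip [ 0.5394 -0.3901  0.045 ] [ 0.5469 -0.3903  0.045 ] [ 0.5426 -0.3903  0.0383]
shaft top [0.5929 0.0091 0.15  ] [0.5917 0.0077 0.147 ]
lock screw [0.6082 0.1009 0.1033] [0.5966 0.0998 0.147 ]
coil [ 0.5346 -0.0648  0.0905] [ 0.5229 -0.0598  0.147 ]
[[ 1.200e-03 -9.555e-01 -2.950e-01  7.470e-02]
 [ 1.000e+00  1.000e-03  7.000e-04  6.000e-04]
 [-3.000e-04 -2.950e-01  9.555e-01 -1.350e-01]
 [ 0.000e+00  0.000e+00  0.000e+00  1.000e+00]] 59.08487465786732 284.36910996392766 208.00199481889052
```

Left handle: centre about (0.455, −0.284), yaw about −15.6°. The prong tips point +x. Going over the rest for a close look.

```bash
python3 -m handwheel '0 3 2 0 0 0 -0.12; 0 6 5 0 0 0 -0.24; 0 9.5 7.5 0 0 0 -0.36; 0 13 10 0 0 0 -0.48; 0 16.5 12.5 0 0 0 -0.6; 0 20 15 0 0 0 -0.705; 0 23.5 17.5 0 0 0 -0.705; 0 23.5 17.5 0 0 0 -0.705'
python3 - <<'E'
from h import *
W=cam('wrist'); cv2.imwrite('pics/w1.png',W['pixels']); np.savez('w1.npz',xyz=W['xyz'],R=W['rotation'])
E
```

```text
clock: 1.02
position: [0.4573, -0.2996, 0.2393]
ee_rot: [[0.963, -0.269, 0.001], [-0.269, -0.963, 0.0], [0.001, -0.0, -1.0]]
ft_force: [-0.1, -0.3, 0.9]
gripper_width: 0.0858
gripper_force: 0.0
```

View pics/w1.png

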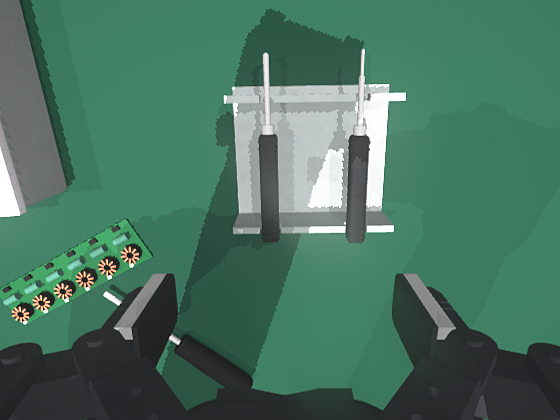

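The wrist view shows the left tool with an even, blunt shank end at (266,53), so it is the pick. The right one thins to a point at (363,50), so it is the awl. I'll compute the grasp and look at the clip next, before holding anything.

```bash
python3 - <<'E'
from h import *
W=cam('wrist')
for z,pts in ((.053,[(268.5,137),(271,240)]),(.0475,[(266.5,54)]),(.053,[(359,137),(356.5,240)])):
    for p in pts: print(onz(W,*p,z).round(4))
a=onz(W,268.5,137,.053);b=onz(W,271,240,.053);print(np.degrees(np.arctan2(*(a-b)[1::-1])),np.linalg.norm(a-b),(a+b)/2)
E
python3 -m handwheel '0 1 4 1 0 0 0; 0 2 8 2 0 0 0; 0 3 12 3 0 0 0; 0 4 16 4 0 0 0; 0 5 20 5 0 0 0; 0 6 24 6 0 0 0; 0 8 28 6 0 0 0; 0 8.5 30 6 0 0 0'
python3 - <<'E'
from h import *
W=cam('wrist'); 
u,v=proj(W,[.593,.008,.14]); print(u,v)
np.savez('w2.npz',xyz=W['xyz'],R=W['rotation'],f=W['f'],c=[W['cx'],W['cy']]); cv2.imwrite('pics/w2raw.png',W['pixels'])
u0,v0=int(u)-70,int(v)-50; print(u0,v0); cv2.imwrite('pics/w2.png',cv2.resize(W['pixels'][v0:v0+100,u0:u0+140],(770,550),interpolation=2))
E
```

```text
[ 0.5026 -0.2953  0.053 ]
[ 0.4109 -0.2714  0.053 ]
[ 0.5669 -0.3118  0.0475]
[ 0.4822 -0.3699  0.053 ]
[ 0.39   -0.3481  0.053 ]
-14.589940936410812 0.09471300959360102 [ 0.45672971 -0.28333204  0.053     ]
clock: 1.78
position: [0.5134, -0.1045, 0.2983]
ee_rot: [[0.977, -0.214, 0.007], [-0.214, -0.976, 0.029], [0.0, -0.03, -1.0]]
ft_force: [-0.1, -0.5, -0.5]
gripper_width: 0.0853
gripper_force: 0.0
127.14206699282639 122.24821822965689
57 72
```

View pics/w2.png

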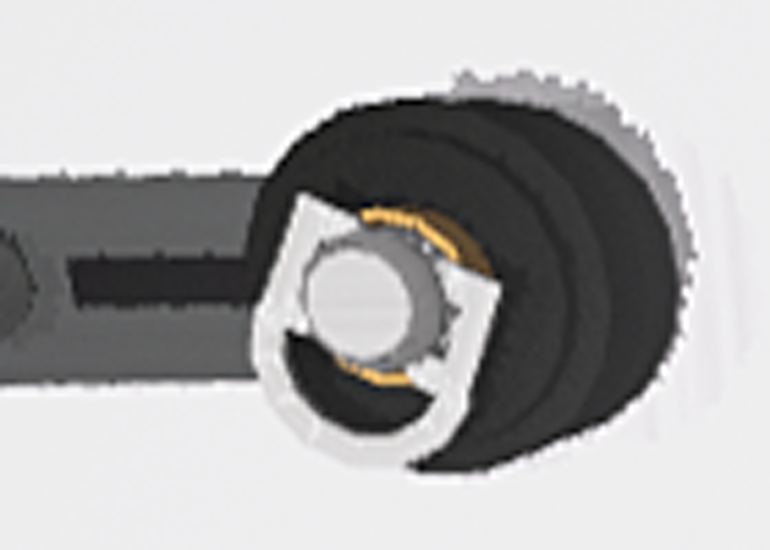

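The clip is bright, and its mouth points up in the crop (mouth corners at (300,195) and (500,285)). The bow is at the bottom: inner edge near (360,433), outer near (345,467). The shaft top is centred at (357,305). I'll take the bow direction from these points.

```bash
python3 - <<'E'
from h import *
q=np.load('w2.npz'); W=dict(xyz=q['xyz'],rotation=q['R'],f=float(q['f']),cx=q['c'][0],cy=q['c'][1])
P=lambda x,y,z: onz(W,57+x/5.5,72+y/5.5,z)
print('shaft',P(357,305,.147).round(4))
zt=.1393
for n,x,y in [('tipL',300,195),('tipR',500,285),('winL',285,335),('winR',435,400),('bowin',360,435),('bowout',345,467),('outL',252,340),('outR',470,390)]:
    print(n,P(x,y,zt).round(4))
a,b=P(300,195,zt),P(500,285,zt); d=a-b; print('tips dist',np.linalg.norm(d),'mouth yaw',np.degrees(np.arctan2(d[1],d[0]))-90)
a,b=P(285,335,zt),P(435,400,zt); d=a-b; print('win',np.linalg.norm(d),np.degrees(np.arctan2(d[1],d[0]))-90)
a,b=P(310,195,zt),P(252,340,zt); d=a-b; print('left side yaw',np.degrees(np.arctan2(d[1],d[0])))
s=manip.get_state();print(s['clock'],s['position'],s['ee_rot'][:,0])
T=cam('top');S=cam('scene')
E
```

```text
shaft [0.59   0.0101 0.147 ]
tipL [0.6063 0.0165 0.1393]
tipR [ 0.5884 -0.0074  0.1393]
winL [0.5883 0.0255 0.1393]
winR [0.5748 0.0071 0.1393]
bowin [0.5723 0.0197 0.1393]
bowout [0.5683 0.0234 0.1393]
outL [0.5886 0.0305 0.1393]
outR [0.5751 0.0017 0.1393]
tips dist 0.02988225657644426 mouth yaw -36.74789180827667
win 0.022734126646312275 -36.25503713202584
left side yaw -41.43020457511096
1.8333 [ 0.5136747  -0.10474761  0.29771334] [ 9.76709759e-01 -2.14563921e-01 -6.08713936e-04]
```

Shaft at about (0.591, 0.009). The clip's mouth yaw is about −36°, so the pull direction is about 144°. The pick's origin is at about (0.4567, −0.2832) with yaw −15°. I'll go above the pick and grip it 15 mm ahead of its origin.

```bash
python3 -m handwheel '0 -0.5 -3 -1 0 0 0; 0 -1 -6 -3 0 0 0; 0 -2 -9 -6 0 0 0; 0 -3 -12 -9 0 0 -0.01; 0 -4 -15 -12 0 0 -0.03; 0 -4.3 -18.2 -15 0 0 -0.046; 0 -4.3 -18.2 -17.8 0 0 -0.046; 0 -4.3 -18.2 -17.8 0 0 -0.046'
python3 - <<'E'
from h import *
s=manip.get_state();print(s['clock'],s['position'],s['ee_rot'])
E
```

```text
clock: 2.6
position: [0.465, -0.2872, 0.1128]
ee_rot: [[0.964, -0.264, -0.003], [-0.264, -0.964, 0.034], [-0.012, -0.032, -0.999]]
ft_force: [-1.6, 1.0, -0.3]
gripper_width: 0.0856
gripper_force: 0.0
2.6 [ 0.46499606 -0.28721213  0.11278721] [[ 0.96439985 -0.26443592 -0.00256186]
 [-0.26419669 -0.96385946  0.03427897]
 [-0.01153386 -0.0323818  -0.99940902]]
```

```bash
python3 -m handwheel '0 0.3 0 0 -0.034 -0.003 0; 0 0.6 0 -1.5 -0.034 -0.003 0; 0 0.6 0 -3.5 -0.034 -0.003 0; 0 0.6 0 -5.5 -0.034 -0.003 0; 0 0.6 0 -7 -0.034 -0.003 0; 0 0.6 0 -7.9 -0.034 -0.003 0; 0 0.6 0 -7.9 -0.034 -0.003 0; 0 0.6 0 -7.9 -0.034 -0.003 0'
python3 - <<'E'
from h import *
W=cam('wrist'); cv2.imwrite('pics/w3.png',W['pixels'])
E
```

```text
clock: 3.27
position: [0.4759, -0.2863, 0.0417]
ee_rot: [[0.966, -0.259, 0.01], [-0.259, -0.966, -0.005], [0.011, 0.002, -1.0]]
ft_force: [0.2, 0.0, -0.1]
gripper_width: 0.0852
gripper_force: 0.0
```

View pics/w3.png

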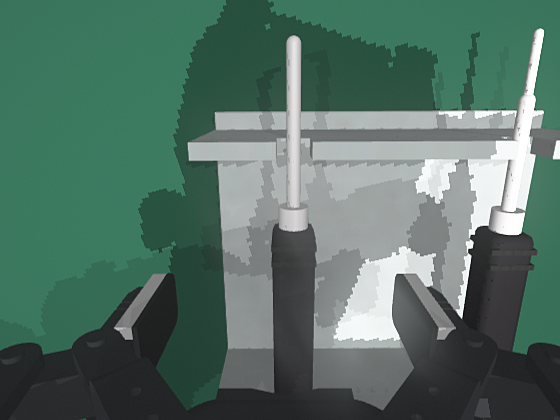

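The wrist view confirms the pick between the fingers (shank even to its end at (293,40)). The awl on the right narrows at (520,95). The handle is centred at column 294 and the fingers at 285, so I shift about 3.5 mm along tool y, go down the last 7 mm and close.

```bash
python3 -m handwheel '0 -0.3 -0.34 -0.4 0 0 0; 0 -0.3 -0.34 -0.7 0 0 0; 0 -0.3 -0.34 -0.7 0 0 0; 0.4 -0.3 -0.34 -0.7 0 0 0; 0.7 -0.3 -0.34 -0.7 0 0 0; 1 -0.3 -0.34 -0.7 0 0 0; 1 -0.3 -0.34 -0.7 0 0 0; 1 -0.3 -0.34 -0.7 0 0 0'
python3 -m handwheel '1 0 0 0 0 0 0; 1 0 0 0 0 0 0; 1 0 0 0 0 0 0; 1 0 0 0 0 0 0; 1 0 0 0 0 0 0; 1 0 0 0 0 0 0; 1 0 0 0 0 0 0; 1 0 0 0 0 0 0'
```

```text
clock: 3.98
position: [0.4729, -0.2896, 0.0341]
ee_rot: [[0.966, -0.259, 0.01], [-0.259, -0.966, -0.005], [0.011, 0.002, -1.0]]
ft_force: [0.5, -0.5, -0.7]
gripper_width: 0.0255
gripper_force: 0.0
clock: 4.65
position: [0.4729, -0.2896, 0.0342]
ee_rot: [[0.966, -0.259, 0.01], [-0.259, -0.966, -0.005], [0.011, 0.002, -1.0]]
ft_force: [-0.4, 1.2, 3.1]
gripper_width: 0.0151
gripper_force: 59.1
```

Gripped (15 mm, 59 N). Lifting straight up, then measuring the tip in the hand.

```bash
python3 -m handwheel '1 0 0 0.8 0 0 0; 1 0 0 2 0 0 0; 1 0 0 4 0 0 0; 1 0 0 6.5 0 0 0; 1 0 0 9.5 0 0 0; 1 0 0 12.5 0 0 0; 1 0 0 15 0 0 0; 1 0 0 16 0 0 0'
python3 - <<'E'
from h import *
s=manip.get_state()
W=cam('wrist'); p=W['pixels']; cv2.imwrite('pics/w4.png',p)
S=cam('scene');cv2.imwrite('pics/s4raw.png',S['pixels']);R=np.array(s['ee_rot']);t=np.array(s['position'])
tip=t+R@np.array([.0947,0,.011]); u,v=proj(S,tip); print(t,tip,u,v)
u,v=int(u),int(v)
c=cv2.resize(S['pixels'][v-60:v+60,u-90:u+50],(560,480),interpolation=2)
cv2.imwrite('pics/s4.png',np.hstack([c,cv2.resize(p[0:400,190:390],(240,480))])); print(u-90,v-60)
E
```

```text
clock: 5.32
position: [0.4738, -0.2903, 0.1982]
ee_rot: [[0.966, -0.259, 0.014], [-0.259, -0.966, -0.008], [0.016, 0.004, -1.0]]
ft_force: [0.5, 0.4, -0.3]
gripper_width: 0.0152
gripper_force: 58.8
[ 0.47380662 -0.29034734  0.19817322] [ 0.56542647 -0.31493342  0.18866439] 227.4121367589925 306.1611791331358
137 246
```

View pics/s4.png

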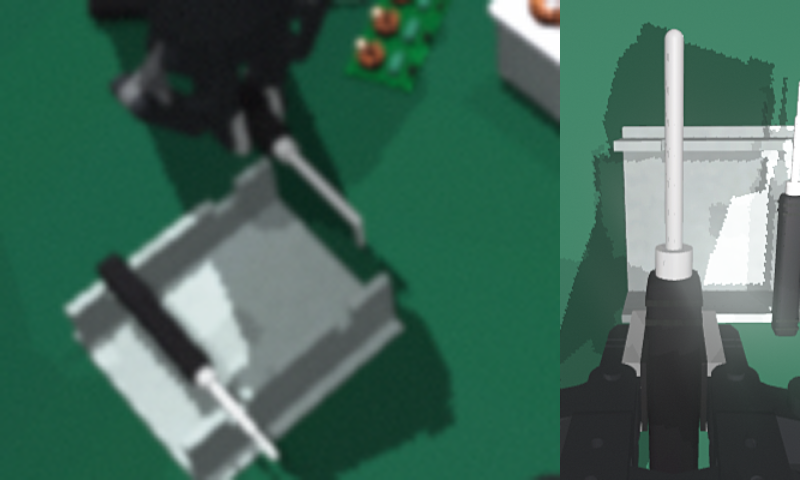

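The pick hangs well: prong seen at scene px (227,306), predicted (227.4,306.2), and the wrist shows it centred. Swinging it over to the winder at yaw −36°.

```bash
python3 - <<'E'
from h import *
s=manip.get_state(); W=cam('wrist'); T=np.array(W['T_tool_cam'])
d=T[:3,:3]@np.array([(284.5-W['cx'])/W['f'],(26.7-W['cy'])/W['f'],1]); o=T[:3,3]; print(o+d*(-.0135-o[2])/d[2])
E
python3 -m handwheel '1 0 2 0 0 0 0; 1 0 5 0 0 0 0; 1 0.3 8 0 0 0 -0.06; 1 0.6 11 0 0 0 -0.12; 1 1 14 0 0 0 -0.18; 1 1.3 17 0 0 0 -0.24; 1 1.6 20 0 0 0 -0.3; 1 2 23 0 0 0 -0.367'
python3 -m handwheel '1 0.2 3 0 0 0 0; 1 0.5 6 0 0 0 0; 1 0.7 9 0 0 0 0; 1 0.7 11 0 0 0 0; 1 0.7 12.5 0 0 0 0; 1 0.7 13.6 0 0 0 0; 1 0.7 13.6 0 0 0 0; 1 0.7 13.6 0 0 0 0'
```

```text
[ 0.09431384  0.00089828 -0.0135    ]
clock: 6.13
position: [0.4261, -0.2185, 0.1916]
ee_rot: [[0.874, -0.484, 0.031], [-0.485, -0.873, 0.047], [0.004, -0.056, -0.998]]
ft_force: [-0.2, -0.2, -0.5]
gripper_width: 0.0143
gripper_force: 58.8
clock: 6.8
position: [0.3951, -0.1661, 0.1942]
ee_rot: [[0.898, -0.438, 0.045], [-0.44, -0.895, 0.075], [0.007, -0.088, -0.996]]
ft_force: [0.3, -0.4, -1.1]
gripper_width: 0.0148
gripper_force: 58.9
```

```bash
python3 - <<'E'
from h import *
s=manip.get_state(); print(np.round(s['joint_pos'],2),np.round(s['qd'],2),s['position'],np.round(s['joint_efforts'],1))
E
python3 -m handwheel '1 0 0 0 0 0 0; 1 0 0 0 0 0 0; 1 0 0 0 0 0 0; 1 0 0 0 0 0 0; 1 0 0 0 0 0 0; 1 0 0 0 0 0 0; 1 0 0 0 0 0 0; 1 0 0 0 0 0 0'
python3 - <<'E'
from h import *
s=manip.get_state(); print(np.round(s['joint_pos'],2),np.round(s['qd'],2),s['position'])
E
```

```text
[-26.16  -3.4  -19.07  73.91   5.03 179.94] [-0.22 -1.5  -1.39 -0.15  0.05 -0.02] [ 0.3951462  -0.16606515  0.19420318] [  0.1 -31.6  35.4  -0.    0.3   0. ]
clock: 7.47
position: [0.3953, -0.1663, 0.194]
ee_rot: [[0.898, -0.438, 0.045], [-0.44, -0.895, 0.076], [0.007, -0.088, -0.996]]
ft_force: [-1.1, -0.4, -0.7]
gripper_width: 0.0149
gripper_force: 58.9
[-26.19  -3.34 -19.04  73.92   5.03 179.94] [ 0.09 -0.06  0.04 -0.12  0.06  0.04] [ 0.39530653 -0.16631306  0.19403397]
```

Joint 6 is at its end (180°). Yaw −36° has to be reached the other way round (j6 ≈ −136°), so I unwind by +350° in yaw here in the clear, levelling the tool again on the way.

```bash
cat >> h.py <<'E'
from scipy.spatial.transform import Rotation as Ro
Rg=Ro.from_matrix(np.array([[0.966,-0.259,0.010],[-0.259,-0.966,-0.005],[0.011,0.002,-1.0]])).as_matrix()
def turn(yaw,base=Rg):
    "rotvec from the measured pose to base turned so that tool x has this yaw"
    y0=np.degrees(np.arctan2(base[1,0],base[0,0])); R=np.array(manip.get_state()['ee_rot'])
    return (Ro.from_euler('z',yaw-y0,degrees=True)*Ro.from_matrix(base)*Ro.from_matrix(R).inv()).as_rotvec().round(3)
E
python3 - <<'E'
from h import *
for y in (-19,-12,-5,2,9,16,23,28): print(y,turn(y))
E
```

```text
-19 [-0.085  0.031  0.124]
-12 [-0.087  0.026  0.246]
-5 [-0.088  0.02   0.368]
2 [-0.09   0.015  0.49 ]
9 [-0.091  0.009  0.612]
16 [-0.092  0.004  0.734]
23 [-0.093 -0.002  0.856]
28 [-0.093 -0.006  0.943]
```

```bash
python3 -m handwheel '1 0 0 0.5 -0.085 0.03 0.06; 1 0 0 1 -0.087 0.026 0.18; 1 0 0 2 -0.088 0.02 0.3; 1 0 0 3 -0.09 0.015 0.42; 1 0 0 4 -0.091 0.009 0.54; 1 0 0 5 -0.092 0.004 0.66; 1 0 0 5 -0.093 0 0.78; 1 0 0 5 -0.093 -0.004 0.9'
python3 -m handwheel '1 0 0.5 0 0 0 0.12; 1 0 1 0 0 0 0.24; 1 0 1.5 0 0 0 0.36; 1 0 2 0 0 0 0.48; 1 0 2.5 0 0 0 0.6; 1 0 3 0 0 0 0.72; 1 0 3.5 0 0 0 0.84; 1 0 4 0 0 0 0.96'
python3 -m handwheel '1 0 0.5 0 0 0 0.12; 1 0 1 0 0 0 0.24; 1 0 1.5 0 0 0 0.36; 1 0 2 0 0 0 0.48; 1 0 2.5 0 0 0 0.6; 1 0 3 0 0 0 0.72; 1 0 3.5 0 0 0 0.84; 1 0 4 0 0 0 0.96'
python3 -m handwheel '1 0 0.5 0 0 0 0.12; 1 0 1 0 0 0 0.24; 1 0 1.5 0 0 0 0.36; 1 0 2 0 0 0 0.48; 1 0 2.5 0 0 0 0.6; 1 0 3 0 0 0 0.72; 1 0 3.5 0 0 0 0.84; 1 0 4 0 0 0 0.96'
```

```text
clock: 8.13
position: [0.3957, -0.1664, 0.2449]
ee_rot: [[0.9, 0.436, 0.012], [0.436, -0.9, 0.003], [0.012, 0.003, -1.0]]
ft_force: [-0.8, 0.3, -0.9]
gripper_width: 0.0147
gripper_force: 59.0
clock: 8.8
position: [0.3953, -0.126, 0.2441]
ee_rot: [[0.159, 0.987, 0.004], [0.987, -0.159, 0.011], [0.011, 0.002, -1.0]]
ft_force: [0.4, -0.4, -0.9]
gripper_width: 0.0151
gripper_force: 59.0
clock: 9.47
position: [0.3953, -0.086, 0.2441]
ee_rot: [[-0.718, 0.696, -0.007], [0.696, 0.718, 0.009], [0.011, 0.002, -1.0]]
ft_force: [-0.4, 0.2, 0.7]
gripper_width: 0.0151
gripper_force: 59.0
clock: 10.13
position: [0.3953, -0.046, 0.2441]
ee_rot: [[-0.982, -0.189, -0.012], [-0.189, 0.982, -0.0], [0.011, 0.002, -1.0]]
ft_force: [-0.1, -0.1, -0.8]
gripper_width: 0.0154
gripper_force: 59.0
```

```bash
python3 -m handwheel '1 0.3 0.5 0 0 0 0.12; 1 0.6 1 0 0 0 0.24; 1 1 1.5 0 0 0 0.36; 1 1.5 2 0 0 0 0.48; 1 2 2.5 0 0 0 0.6; 1 2.5 3 0 0 0 0.72; 1 3 3.5 0 0 0 0.84; 1 3.5 4 0 0 0 0.96'
python3 -m handwheel '1 0.5 0.5 0 0 0 0.12; 1 1 1 0 0 0 0.24; 1 1.5 2 0 0 0 0.36; 1 2 3 0 0 0 0.48; 1 2.5 4 0 0 0 0.6; 1 3 5 0 0 0 0.72; 1 3.5 6 0 0 0 0.84; 1 4 7 0 0 0 0.96'
python3 -m handwheel '1 0.5 0.5 0 0 0 0.12; 1 1.5 0.8 0 0 0 0.24; 1 2.5 1 0 0 0 0.34; 1 3.1 1.1 0 0 0 0.4; 1 3.1 1.1 0 0 0 0.405; 1 3.1 1.1 -1 0 0 0.405; 1 3.1 1.1 -3 0 0 0.405; 1 3.1 1.1 -5 0 0 0.405'
python3 - <<'E'
from h import *
s=manip.get_state();R=np.array(s['ee_rot']);t=np.array(s['position']); print(t,turn(-36),np.round(s['joint_pos'],1))
print('tip',t+R@[.0943-.0017,.0009,.011])
E
```

```text
clock: 10.8
position: [0.4305, -0.006, 0.2441]
ee_rot: [[-0.409, -0.913, -0.007], [-0.913, 0.409, -0.009], [0.011, 0.002, -1.0]]
ft_force: [0.1, -0.1, -1.0]
gripper_width: 0.0149
gripper_force: 59.0
clock: 11.47
position: [0.4705, 0.0643, 0.244]
ee_rot: [[0.513, -0.858, 0.004], [-0.858, -0.513, -0.011], [0.011, 0.002, -1.0]]
ft_force: [0.4, -0.5, -0.8]
gripper_width: 0.0151
gripper_force: 59.0
clock: 12.13
position: [0.5012, 0.0747, 0.1935]
ee_rot: [[0.805, -0.593, 0.009], [-0.593, -0.805, -0.008], [0.012, 0.001, -1.0]]
ft_force: [0.4, -0.3, -0.2]
gripper_width: 0.0148
gripper_force: 59.0
[0.50120753 0.07466093 0.19346402] [-0.     0.002  0.006] [   8.8    5.1  -10.4   74.1   -0.5 -134.9]
tip [0.57533559 0.01894453 0.18360075]
```

```bash
python3 -m handwheel '1 0 0 -0.5 0 0 0.006; 1 0 0 -1 0 0 0.006; 1 0 0 -1.5 0 0 0.006; 1 0 0 -2 0 0 0.006; 1 0 0 -2.5 0 0 0.006; 1 0 0 -2.8 0 0 0.006; 1 0 0 -2.8 0 0 0.006; 1 0 0 -2.8 0 0 0.006'
python3 - <<'E'
from h import *
W=cam('wrist');S=cam('scene');T=cam('top')
out=[]
for im,k,p in ((W,5,[.58,.018,.14]),(S,10,[.58,.018,.14]),(T,10,[.58,.018,.14])):
    u,v=map(int,proj(im,p)); w=260 if im is W else 260; h=520 if im is W else 260
    a,b=w//2//k,h//2//k; c=im['pixels'][v-b:v+b,u-a:u+a]; print(u-a,v-b,k,c.shape); out.append(cv2.resize(c,(w,h),interpolation=2))
cv2.imwrite('pics/h5.png',np.hstack([out[0],np.vstack(out[1:])])); cv2.imwrite('pics/w5.png',W['pixels'])
E
```

```text
clock: 12.8
position: [0.5013, 0.0747, 0.1662]
ee_rot: [[0.81, -0.587, 0.008], [-0.587, -0.81, -0.008], [0.011, 0.002, -1.0]]
ft_force: [0.1, -0.0, -0.3]
gripper_width: 0.015
gripper_force: 59.0
255 -14 5 (0, 52, 3)Traceback (most recent call last):
  File "<stdin>", line 6, in <module>
cv2.error: OpenCV(4.12.0) /io/opencv/modules/imgproc/src/resize.cpp:4208: error: (-215:Assertion failed) !ssize.empty() in function 'resize'
```

```bash
python3 - <<'E'
from h import *
W=cam('wrist');S=cam('scene');T=cam('top')
out=[]
for im,k,w,h in ((W,4,400,520),(S,8,400,260),(T,8,400,260)):
    u,v=map(int,proj(im,[.58,.018,.14])); a,b=w//2//k,h//2//k; x,y=max(0,u-a),max(0,v-b)
    c=im['pixels'][y:y+h//k,x:x+w//k]; print(x,y,k,c.shape); out.append(cv2.resize(c,(w,h),interpolation=2))
cv2.imwrite('pics/h5.png',np.hstack([out[0],np.vstack(out[1:])]))
E
```

```text
232 0 4 (130, 100, 3)
280 204 8 (32, 50, 3)
263 158 8 (32, 50, 3)
```

View pics/h5.png

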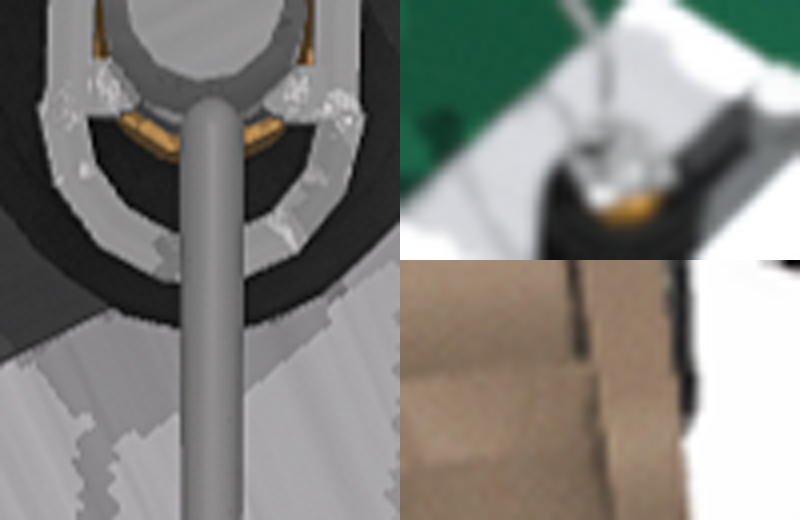

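The wrist crop shows the shank in line with the clip. The bow's inner edge is at crop y≈248 (image row 62), the outer at ≈281, and the clip's centre column at ≈201. The shank is at column 212, with its end at y≈97 over the window's inner part. I'll work out the offset in tool axes.

```bash
python3 - <<'E'
from h import *
s=manip.get_state();W=cam('wrist');T=np.array(W['T_tool_cam']);z=s['position'][2]
def tl(x,y,zt):
    d=T[:3,:3]@np.array([(232+x/4-W['cx'])/W['f'],(y/4-W['cy'])/W['f'],1]);o=T[:3,3];return (o+d*(zt-o[2])/d[2])*1000
for n,x,y,h in (('bowin',201,248,.1393),('bowout',201,281,.1393),('winL',90,118,.1393),('winR',318,118,.1393),('L',40,110,.1393),('R',362,110,.1393)): print(n,tl(x,y,z-h).round(1))
print('shank end top',tl(212,97,-.0135).round(1))
E
```

```text
bowin [87.9 -0.  27. ]
bowout [84.7 -0.  27. ]
winL [100.  -11.1  27. ]
winR [100.   11.6  27. ]
L [100.7 -16.   27. ]
R [100.7  16.   27. ]
shank end top [ 95.3   1.  -13.5]
```

The prong (93 mm ahead, +1.0 mm sideways) sits in the window (88 to 99 mm ahead, centre 0). A 1.2 mm shift along +y centres it with clearance to the bush. Going down 23 mm, slowly at the end.

```bash
python3 -m handwheel '1 0 0.12 0 0 0 0; 1 0 0.12 -0.4 0 0 0; 1 0 0.12 -0.8 0 0 0; 1 0 0.12 -1.2 0 0 0; 1 0 0.12 -1.5 0 0 0; 1 0 0.12 -1.5 0 0 0; 1 0 0.12 -1.5 0 0 0; 1 0 0.12 -1.5 0 0 0'
python3 -m handwheel '1 0 0 -0.2 0 0 0; 1 0 0 -0.4 0 0 0; 1 0 0 -0.6 0 0 0; 1 0 0 -0.75 0 0 0; 1 0 0 -0.8 0 0 0; 1 0 0 -0.8 0 0 0; 1 0 0 -0.8 0 0 0; 1 0 0 -0.8 0 0 0'
```

```text
clock: 13.82
position: [0.5013, 0.0759, 0.1511]
ee_rot: [[0.81, -0.587, 0.008], [-0.586, -0.81, -0.008], [0.011, 0.002, -1.0]]
ft_force: [-0.2, -0.1, 0.1]
gripper_width: 0.0152
gripper_force: 59.0
clock: 14.48
position: [0.5013, 0.0759, 0.1431]
ee_rot: [[0.81, -0.587, 0.008], [-0.586, -0.81, -0.008], [0.011, 0.002, -1.0]]
ft_force: [-0.3, 0.1, -1.1]
gripper_width: 0.0146
gripper_force: 59.0
```

No contact. Now a level pull towards the bow along (−0.81, 0.587), first 6 mm.

```bash
python3 -m handwheel '1 -0.08 0.06 0 0 0 0; 1 -0.16 0.12 0 0 0 0; 1 -0.24 0.18 0 0 0 0; 1 -0.32 0.23 0 0 0 0; 1 -0.4 0.29 0 0 0 0; 1 -0.49 0.35 0 0 0 0; 1 -0.49 0.35 0 0 0 0; 1 -0.49 0.35 0 0 0 0'
python3 -m handwheel '1 -0.08 0.06 0 0 0 0; 1 -0.16 0.12 0 0 0 0; 1 -0.24 0.18 0 0 0 0; 1 -0.32 0.23 0 0 0 0; 1 -0.4 0.29 0 0 0 0; 1 -0.4 0.29 0 0 0 0; 1 -0.4 0.29 0 0 0 0; 1 -0.4 0.29 0 0 0 0'
```

```text
clock: 15.15
position: [0.4977, 0.0789, 0.1437]
ee_rot: [[0.81, -0.587, 0.011], [-0.587, -0.81, -0.01], [0.015, 0.002, -1.0]]
ft_force: [4.9, -3.6, -1.4]
gripper_width: 0.0153
gripper_force: 58.9
clock: 15.82
position: [0.4927, 0.0822, 0.1432]
ee_rot: [[0.81, -0.587, 0.009], [-0.587, -0.81, -0.009], [0.012, 0.002, -1.0]]
ft_force: [3.6, -2.7, -1.1]
gripper_width: 0.0145
gripper_force: 59.0
```

Hooked: 6 N, now 4.5 N. Pulling on.

```bash
python3 -m handwheel '1 -0.12 0.09 0 0 0 0; 1 -0.24 0.18 0 0 0 0; 1 -0.36 0.26 0 0 0 0; 1 -0.49 0.35 0 0 0 0; 1 -0.6 0.44 0 0 0 0; 1 -0.6 0.44 0 0 0 0; 1 -0.6 0.44 0 0 0 0; 1 -0.6 0.44 0 0 0 0'
python3 -m handwheel '1 -0.12 0.09 0 0 0 0; 1 -0.24 0.18 0 0 0 0; 1 -0.36 0.26 0 0 0 0; 1 -0.49 0.35 0 0 0 0; 1 -0.6 0.44 0 0 0 0; 1 -0.73 0.53 0 0 0 0; 1 -0.85 0.62 0 0 0 0; 1 -0.97 0.7 0 0 0 0'
python3 - <<'E'
from h import *
W=cam('wrist'); S=cam('scene'); cv2.imwrite('pics/w6.png',W['pixels']);
u,v=map(int,proj(S,[.57,.03,.12])); c=S['pixels'][v-35:v+35,u-35:u+35]; print(u-35,v-35)
cv2.imwrite('pics/h6.png',np.hstack([cv2.resize(W['pixels'][0:280,160:400],(429,500)),cv2.resize(c,(371,500),interpolation=2)]))
E
```

```text
clock: 16.48
position: [0.4863, 0.0868, 0.1431]
ee_rot: [[0.81, -0.586, 0.008], [-0.586, -0.81, -0.008], [0.011, 0.002, -1.0]]
ft_force: [-0.7, -0.3, -0.3]
gripper_width: 0.0152
gripper_force: 59.0
clock: 17.15
position: [0.4766, 0.0938, 0.1431]
ee_rot: [[0.81, -0.587, 0.008], [-0.586, -0.81, -0.008], [0.011, 0.002, -1.0]]
ft_force: [-0.1, 0.1, 0.5]
gripper_width: 0.0151
gripper_force: 59.0
268 186
```

View pics/h6.png

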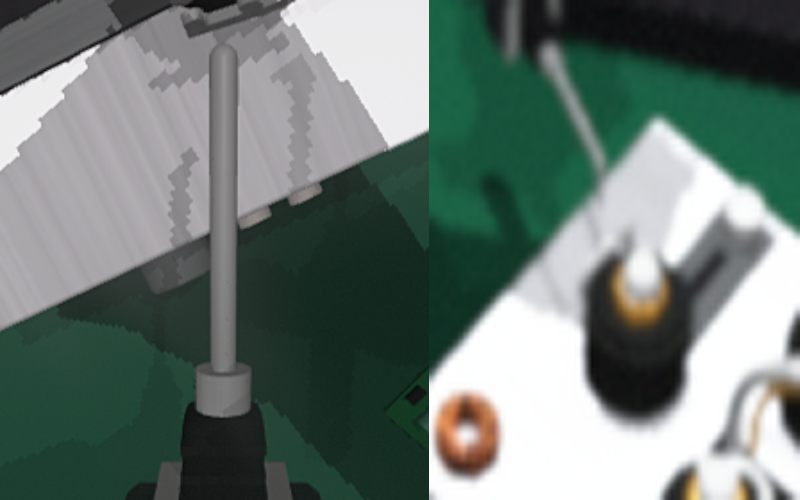

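The pull force is back to 0. In the scene crop the brass bush shows its full ring around a bare shaft, and the clip leans at the roller's side near (610,245), so it is off. Lifting the pick clear and working out a free bench spot for it.

```bash
python3 -m handwheel '1 0 0 0.3 0 0 0; 1 0 0 0.6 0 0 0; 1 0 0 1 0 0 0; 1 0 0 1.5 0 0 0; 1 0 0 2.2 0 0 0; 1 0 0 3.2 0 0 0; 1 0 0 4.5 0 0 0; 1 0 0 6 0 0 0'
python3 - <<'E'
from h import *
s=manip.get_state();T=cam('top');T['pixels']=cv2.imread('pics/top0.png')
p=T['pixels'].astype(int)
for n,u,v,z in (('boardL1',274,243,.005),('boardL2',278,259,.005),('boardR1',334,231,.005),('boardR2',337,245,.005),('trayA',151,197,.035),('trayB',203,183,.035),('trayC',215,243,.035),('trayD',165,254,.035),('small1',165,285,.02),('small2',205,270,.02),('small3',214,310,.02),('winBL',248,197,.085)): print(n,onz(T,u,v,z)[:2].round(3))
S=cam('scene'); R=np.array(s['ee_rot']);t=s['position']; tip=t+R@[.093,.0009,.011]; print(tip.round(3))
u,v=map(int,proj(S,tip)); c=S['pixels'][v-8:v+14,u-8:u+9].max(2); print(u,v); print(c)
E
```

```text
clock: 17.92
position: [0.4765, 0.0937, 0.2041]
ee_rot: [[0.81, -0.587, 0.008], [-0.587, -0.81, -0.008], [0.011, 0.002, -1.0]]
ft_force: [0.1, -0.0, -0.9]
gripper_width: 0.015
gripper_force: 59.0
boardL1 [0.407 0.05 ]
boardL2 [0.361 0.038]
boardR1 [ 0.446 -0.125]
boardR2 [ 0.405 -0.134]
trayA [0.53  0.407]
trayB [0.575 0.26 ]
trayC [0.401 0.219]
trayD [0.367 0.36 ]
small1 [0.28  0.358]
small2 [0.324 0.246]
small3 [0.212 0.217]
winBL [0.527 0.127]
[0.551 0.038 0.194]
300 198
[[ 26  22  22  18  19  21  32  77 124 138 103  48  17  16  17  14  14]
 [ 49  37  34  34  33  31  31  49  93 130 126  72  27  18  18  19  18]
 [ 67  63  59  59  57  55  53  53  69 106 119  76  38  28  22  20  19]
 [ 77  77  76  75  75  73  72  67  68  90 106  78  57  51  43  39  37]
 [ 82  83  81  81  81  80  78  76  79  92 105  85  73  67  66  67  66]
 [ 84  83  83  84  83  82  81  81  84  96 108  90  79  78  82  85  85]
 [ 82  84  83  82  85  83  81  84  86 100 107  90  83  83  86  93  92]
 [ 83  83  83  84  83  82  85  82  86  95 103  88  84  87  95  94  95]
 [ 83  83  83  83  84  84  83  84  84  90  95  89  89
[... 241 characters left out ...]
 83  86  91  93  93  94  98 101  99  99  98  99  99 100 100]
 [ 82  83  85  90  96  96  99 100  98  99 100  98  99  99 100 103 113]
 [ 83  82  87  93  98  99  99  98 100 100 100 100 100  99 102 116 148]
 [ 84  88  94  97  99 100  99 100  99  99  99 100 101 105 119 150 191]
 [ 87  93  97  99  99 100  99  97  99  99  99 101 103 120 153 188 216]
 [ 88  95  99  99  99  99 102  99 101  99 100 105 124 155 188 212 220]
 [ 87  93  98  99  98 100  99 100 100 101 108 129 159 189 210 218 220]
 [ 84  90  98  99 100 101 100 100 101 112 136 168 192 210 217 217 218]
 [ 83  89  98 100  98 100 100 103 115 148 182 202 212 218 218 219 217]
 [ 84  89  98  98  99 100 102 112 145 188 213 218 220 221 218 218 217]]
```

Nothing hangs on the prong. There is free bench at about (0.37, 0.145), between the board, tray and winder. Laying the pick there.

```bash
python3 -m handwheel '1 -2.2 1 0 0 0 0; 1 -4.6 2.2 0 0 0 0; 1 -7 3.4 0 0 0 0; 1 -9.4 4.5 -1 0 0 0; 1 -10.6 5.1 -3 0 0 0; 1 -10.6 5.1 -5.5 0 0 0; 1 -10.6 5.1 -8 0 0 0; 1 -10.6 5.1 -10.5 0 0 0'
python3 -m handwheel '1 0 0 -2 0 0 0; 1 0 0 -4 0 0 0; 1 0 0 -6 0 0 0; 1 0 0 -7.5 0 0 0; 1 0 0 -8.2 0 0 0; 1 0 0 -8.2 0 0 0; 1 0 0 -8.2 0 0 0; 1 0 0 -8.2 0 0 0'
```

```text
clock: 18.68
position: [0.3703, 0.145, 0.0971]
ee_rot: [[0.81, -0.586, 0.009], [-0.586, -0.81, -0.008], [0.012, 0.001, -1.0]]
ft_force: [0.3, 0.2, -0.6]
gripper_width: 0.0151
gripper_force: 59.0
clock: 19.35
position: [0.3714, 0.145, 0.017]
ee_rot: [[0.81, -0.587, 0.009], [-0.587, -0.81, -0.008], [0.012, 0.001, -1.0]]
ft_force: [0.3, 0.7, -0.7]
gripper_width: 0.0146
gripper_force: 59.0
```

```bash
python3 -m handwheel '1 0 0 -0.2 0 0 0; 1 0 0 -0.4 0 0 0; 1 0 0 -0.5 0 0 0; 1 0 0 -0.5 0 0 0; 1 0 0 -0.5 0 0 0; 0.75 0 0 -0.5 0 0 0; 0.65 0 0 -0.5 0 0 0; 0.65 0 0 -0.5 0 0 0'
python3 -m handwheel '0.6 0 0 0 0 0 0; 0.6 0 0 0 0 0 0; 0.6 0 0 0.5 0 0 0; 0.6 0 0 1.5 0 0 0; 0.6 0 0 3.5 0 0 0; 0.5 0 0 6.5 0 0 0; 0.3 0 0 10 0 0 0; 0 0 0 13.5 0 0 0'
```

```text
clock: 20.02
position: [0.3708, 0.1448, 0.0112]
ee_rot: [[0.81, -0.586, 0.008], [-0.586, -0.81, -0.008], [0.011, 0.002, -1.0]]
ft_force: [0.1, 1.0, -0.7]
gripper_width: 0.0299
gripper_force: 0.0
clock: 20.68
position: [0.3701, 0.1445, 0.1482]
ee_rot: [[0.81, -0.587, 0.008], [-0.587, -0.81, -0.008], [0.011, 0.002, -1.0]]
ft_force: [1.1, 1.0, 0.3]
gripper_width: 0.0655
gripper_force: 0.0
```

The pick is released. Next I hover over the roller at yaw −10° (winder axes, so the gripper's body stays clear of the ring) and measure the roller's centre from the brass bush and shaft.

```bash
python3 -m handwheel '0 1.5 -1 1.5 0.008 0.008 0.03; 0 4.3 -2.7 3 0.008 0.008 0.09; 0 7.1 -4.4 4.5 0.008 0.008 0.15; 0 9.9 -6.1 6 0.008 0.008 0.21; 0 12.7 -7.8 7.5 0.008 0.008 0.27; 0 15.5 -9.5 9 0.008 0.008 0.33; 0 18.3 -11.2 10 0.008 0.008 0.39; 0 20 -12.3 11 0.008 0.008 0.45'
python3 -m handwheel '0 1 -0.5 0 0 0 0; 0 2 -1.1 0 0 0 0; 0 2 -1.1 0 0 0 0; 0 2 -1.1 0 0 0 0; 0 2 -1.1 0 0 0 0; 0 2 -1.1 0 0 0 0; 0 2 -1.1 0 0 0 0; 0 2 -1.1 0 0 0 0'
python3 - <<'E'
from h import *
s=manip.get_state();W=cam('wrist');p=W['pixels'];cv2.imwrite('pics/w7.png',p);print(s['joint_pos'].round(1) if hasattr(s['joint_pos'],'round') else s['joint_pos'])
h=cv2.cvtColor(p,cv2.COLOR_BGR2HSV); m=cv2.inRange(h,(8,110,60),(28,255,255))
u,v=proj(W,[.5905,.01,.137]); print('exp',u,v)
yy,xx=np.nonzero(m); k=(abs(xx-u)<50)&(abs(yy-v)<50); pts=np.c_[xx,yy][k].astype(np.float32); print(len(pts),pts.min(0),pts.max(0))
(c,r)=cv2.minEnclosingCircle(pts); print(c,r,onz(W,*c,.137),'r exp',.0125*W['f']/np.linalg.norm(W['xyz']-[.59,.01,.137]))
g=cv2.cvtColor(p,cv2.COLOR_BGR2GRAY); x0,y0=int(u)-60,int(v)-60
for x,y,r in cv2.HoughCircles(g[y0:y0+120,x0:x0+120],cv2.HOUGH_GRADIENT,1,15,param1=80,param2=12,minRadius=10,maxRadius=50)[0][:5]: print('hough',x+x0,y+y0,r,onz(W,x+x0,y+y0,.147)[:2].round(4))
# what dark tyre blob
d=(g<70).astype(np.uint8); d[:y0]=0; n,l,st,ce=cv2.connectedComponentsWithStats(d)
print(st[l[int(v)+ -0,int(u)+25]],r)
E
```

```text
clock: 21.35
position: [0.5729, 0.02, 0.2575]
ee_rot: [[0.985, -0.174, 0.003], [-0.174, -0.985, 0.002], [0.003, -0.002, -1.0]]
ft_force: [-1.5, 0.5, -0.3]
gripper_width: 0.0851
gripper_force: 0.0
clock: 22.02
position: [0.5901, 0.0112, 0.2563]
ee_rot: [[0.985, -0.175, 0.002], [-0.175, -0.985, 0.002], [0.001, -0.002, -1.0]]
ft_force: [0.1, 0.0, 0.9]
gripper_width: 0.0852
gripper_force: 0.0
[ 1.000e+00  1.440e+01  8.700e+00  8.410e+01  1.000e-01 -1.689e+02]
exp 284.9698449268889 202.96919230461754
32 [269. 187.] [301. 207.]
(284.79925537109375, 202.58229064941406) 16.40536117553711 [0.59080505 0.0100701  0.137     ] r exp 17.462264010693534
hough 285.5 195.5 37.1 [0.5986 0.0082]
hough 273.5 206.5 29.3 [0.5923 0.0177]
hough 287.5 213.5 25.2 [0.5856 0.0091]
hough 286.5 180.5 26.6 [0.6088 0.0057]
hough 268.5 191.5 37.2 [0.6033 0.0191]
[ 249  155   73   77 2814] 37.2
```

The brass bush gives the axis at (0.5908, 0.0101), matching the earlier estimates. Descending straddling the roller.

```bash
python3 -m handwheel '0 0.07 -0.11 -1 0 0 0; 0 0.07 -0.11 -3 0 0 0; 0 0.07 -0.11 -5 0 0 0; 0 0.07 -0.11 -7 0 0 0; 0 0.07 -0.11 -9 0 0 0; 0 0.07 -0.11 -10.5 0 0 0; 0 0.07 -0.11 -11.5 0 0 0; 0 0.07 -0.11 -12 0 0 0'
python3 -m handwheel '0 0 0 -0.6 0 0 0; 0 0 0 -1.2 0 0 0; 0 0 0 -1.8 0 0 0; 0 0 0 -2.4 0 0 0; 0 0 0 -3 0 0 0; 0 0 0 -3.4 0 0 0; 0 0 0 -3.4 0 0 0; 0 0 0 -3.4 0 0 0'
```

```text
clock: 22.73
position: [0.5904, 0.0096, 0.1339]
ee_rot: [[0.984, -0.176, -0.001], [-0.176, -0.984, 0.002], [-0.002, -0.002, -1.0]]
ft_force: [-0.3, 0.4, 0.0]
gripper_width: 0.0851
gripper_force: 0.0
clock: 23.4
position: [0.5913, 0.0096, 0.1019]
ee_rot: [[0.984, -0.176, 0.001], [-0.176, -0.984, 0.002], [0.001, -0.002, -1.0]]
ft_force: [-0.3, 0.4, -0.1]
gripper_width: 0.0854
gripper_force: 0.0
```

Close on the tyre.

```bash
python3 -m handwheel '0.2 0 0 0 0 0 0; 0.25 0 0 0 0 0 0; 0.3 0 0 0 0 0 0; 0.35 0 0 0 0 0 0; 0.5 0 0 0 0 0 0; 1 0 0 0 0 0 0; 1 0 0 0 0 0 0; 1 0 0 0 0 0 0'
python3 - <<'E'
from h import *
s=manip.get_state(); print(s['wrist_torque'],s['gripper_force'])
E
```

```text
clock: 24.07
position: [0.5917, 0.0099, 0.1032]
ee_rot: [[0.984, -0.176, 0.003], [-0.176, -0.984, 0.002], [0.002, -0.003, -1.0]]
ft_force: [-1.7, 0.7, 6.5]
gripper_width: 0.055
gripper_force: 62.4
[0.18201564 0.3122017  0.02876825] 62.40138798952103
```

Gripped at 55 mm with little side force. Lifting straight up.

```bash
python3 -m handwheel '1 0 0 0.3 0 0 0; 1 0 0 0.7 0 0 0; 1 0 0 1.1 0 0 0; 1 0 0 1.5 0 0 0; 1 0 0 2 0 0 0; 1 0 0 2.5 0 0 0; 1 0 0 3 0 0 0; 1 0 0 3.5 0 0 0'
python3 -m handwheel '1 0 0 0.5 0 0 0; 1 0 0 1 0 0 0; 1 0 0 1.6 0 0 0; 1 0 0 2.2 0 0 0; 1 0 0 3 0 0 0; 1 0 0 4 0 0 0; 1 0 0 5 0 0 0; 1 0 0 6 0 0 0'
python3 - <<'E'
from h import *
W=cam('wrist');S=cam('scene');cv2.imwrite('pics/w8.png',W['pixels']);cv2.imwrite('pics/s8.png',S['pixels'])
E
```

```text
clock: 24.73
position: [0.5914, 0.0096, 0.1377]
ee_rot: [[0.984, -0.176, 0.001], [-0.176, -0.984, 0.002], [0.001, -0.002, -1.0]]
ft_force: [0.1, 0.8, -3.1]
gripper_width: 0.0553
gripper_force: 63.9
clock: 25.4
position: [0.5915, 0.0095, 0.1984]
ee_rot: [[0.984, -0.176, 0.002], [-0.176, -0.984, 0.002], [0.001, -0.002, -1.0]]
ft_force: [0.6, 0.5, -2.3]
gripper_width: 0.0552
gripper_force: 64.0
```

The roller is off the shaft and held. Carrying it to the tray centre, about (0.470, 0.314).

```bash
python3 -m handwheel '1 -0.4 1.2 0 0 0 0; 1 -1.5 4 0 0 0 0; 1 -2.7 6.8 0 0 0 0; 1 -3.9 9.6 0 0 0 0; 1 -5 12.4 0 0 0 0; 1 -6 15.2 0 0 0 0; 1 -7 18 0 0 0 0; 1 -8 20.8 0 0 0 0'
python3 -m handwheel '1 -1.1 2.8 0 0 0 0; 1 -2.2 5.6 0 0 0 0; 1 -3.2 8 -0.5 0 0 0; 1 -4 9.6 -2 0 0 0; 1 -4.1 9.7 -4 0 0 0; 1 -4.1 9.7 -6 0 0 0; 1 -4.1 9.7 -8 0 0 0; 1 -4.1 9.7 -10 0 0 0'
```

```text
clock: 26.17
position: [0.51, 0.2193, 0.1966]
ee_rot: [[0.984, -0.176, 0.0], [-0.176, -0.984, 0.002], [0.0, -0.002, -1.0]]
ft_force: [-0.1, 0.3, -2.6]
gripper_width: 0.0549
gripper_force: 64.1
clock: 26.83
position: [0.4692, 0.3152, 0.0957]
ee_rot: [[0.985, -0.175, 0.0], [-0.175, -0.985, 0.002], [0.0, -0.002, -1.0]]
ft_force: [0.9, 0.1, -2.0]
gripper_width: 0.0552
gripper_force: 64.1
```

```bash
python3 -m handwheel '1 0 0 -1.5 0 0 0; 1 0 0 -3 0 0 0; 1 0 0 -4.5 0 0 0; 1 0 0 -5.8 0 0 0; 1 0 0 -6.6 0 0 0; 1 0 0 -7.1 0 0 0; 1 0 0 -7.3 0 0 0; 1 0 0 -7.3 0 0 0'
python3 -m handwheel '1 0 0 -0.1 0 0 0; 1 0 0 -0.2 0 0 0; 1 0 0 -0.3 0 0 0; 1 0 0 -0.4 0 0 0; 1 0 0 -0.4 0 0 0; 1 0 0 -0.4 0 0 0; 1 0 0 -0.4 0 0 0; 1 0 0 -0.4 0 0 0'
```

```text
clock: 27.5
position: [0.4702, 0.3147, 0.0239]
ee_rot: [[0.984, -0.176, 0.001], [-0.176, -0.984, 0.002], [0.001, -0.002, -1.0]]
ft_force: [0.1, 0.2, -1.9]
gripper_width: 0.0551
gripper_force: 64.1
clock: 28.17
position: [0.4704, 0.3146, 0.0201]
ee_rot: [[0.984, -0.176, 0.001], [-0.176, -0.984, 0.002], [0.001, -0.002, -1.0]]
ft_force: [0.0, -0.1, -3.3]
gripper_width: 0.0552
gripper_force: 64.1
```

```bash
python3 -m handwheel '1 0 0 -0.06 0 0 0; 1 0 0 -0.12 0 0 0; 1 0 0 -0.18 0 0 0; 1 0 0 -0.18 0 0 0; 1 0 0 -0.18 0 0 0; 1 0 0 -0.18 0 0 0; 1 0 0 -0.18 0 0 0; 1 0 0 -0.18 0 0 0'
```

```text
clock: 28.83
position: [0.4704, 0.3146, 0.0183]
ee_rot: [[0.984, -0.176, 0.001], [-0.176, -0.984, 0.002], [0.001, -0.002, -1.0]]
ft_force: [-0.2, -0.4, -1.6]
gripper_width: 0.0554
gripper_force: 64.1
```

```bash
python3 -m handwheel '1 0 0 -0.04 0 0 0; 1 0 0 -0.08 0 0 0; 1 0 0 -0.12 0 0 0; 1 0 0 -0.15 0 0 0; 1 0 0 -0.15 0 0 0; 1 0 0 -0.15 0 0 0; 1 0 0 -0.15 0 0 0; 1 0 0 -0.15 0 0 0'
```

```text
clock: 29.5
position: [0.4704, 0.3147, 0.0181]
ee_rot: [[0.984, -0.176, 0.002], [-0.176, -0.984, 0.002], [0.002, -0.003, -1.0]]
ft_force: [-3.3, -3.1, 8.5]
gripper_width: 0.0551
gripper_force: 65.2
```

Touchdown (8.5 N). Releasing, then rising straight up.

```bash
python3 -m handwheel '0.3 0 0 0 0 0 0; 0.25 0 0 0 0 0 0; 0.2 0 0 0 0 0 0; 0.1 0 0 0 0 0 0; 0 0 0 0 0 0 0; 0 0 0 0 0 0 0; 0 0 0 0 0 0 0; 0 0 0 0 0 0 0'
python3 -m handwheel '0 0 0 0.5 0 0 0; 0 0 0 1.5 0 0 0; 0 0 0 3.5 0 0 0; 0 0 0 6 0 0 0; 0 0 0 9 0 0 0; 0 0 0 12 0 0 0; 0 0 0 15 0 0 0; 0 0 0 18 0 0 0'
python3 -m handwheel '0 -2 -1 0 0 0 0; 0 -5 -1.5 1 0 0 0; 0 -8 -2 2 0 0 0; 0 -11 -2 3 0 0 0; 0 -14 -2 4 0 0 0; 0 -17 -2 5 0 0 0; 0 -20 -2 5 0 0 0; 0 -20 -2 5 0 0 0'
python3 - <<'E'
from h import *
T=cam('top');S=cam('scene');cv2.imwrite('pics/t9.png',T['pixels']);cv2.imwrite('pics/s9.png',S['pixels'])
a=cv2.resize(T['pixels'][90:290,140:350],(420,400)); b=cv2.resize(S['pixels'][140:310,200:350],(353,400),interpolation=2)
cv2.imwrite('pics/f9.png',np.hstack([a,b]))
E
```

```text
clock: 30.17
position: [0.4704, 0.3146, 0.0167]
ee_rot: [[0.984, -0.176, 0.001], [-0.176, -0.984, 0.002], [0.001, -0.002, -1.0]]
ft_force: [0.1, 1.1, -0.6]
gripper_width: 0.0854
gripper_force: 0.0
clock: 30.83
position: [0.4702, 0.3145, 0.1995]
ee_rot: [[0.984, -0.176, 0.002], [-0.176, -0.984, 0.003], [0.002, -0.003, -1.0]]
ft_force: [-0.1, 1.1, 0.2]
gripper_width: 0.0854
gripper_force: 0.0
clock: 31.5
position: [0.2668, 0.2941, 0.2491]
ee_rot: [[0.985, -0.173, 0.002], [-0.173, -0.985, 0.004], [0.001, -0.005, -1.0]]
ft_force: [0.5, 0.1, 0.6]
gripper_width: 0.0857
gripper_force: 0.0
```

View pics/f9.png

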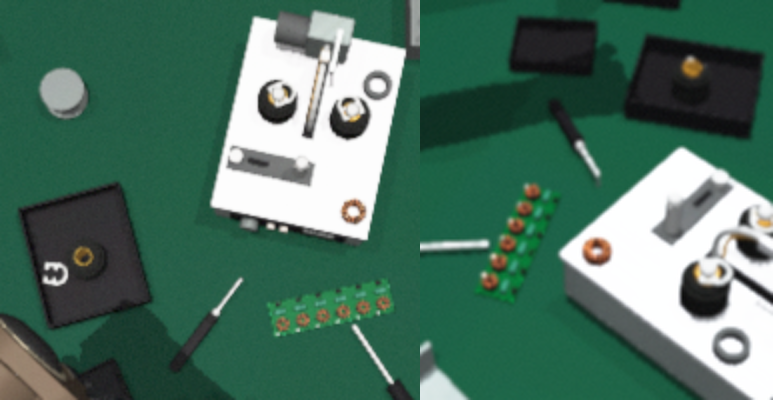

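In the last picture the roller stands on end in the large tray (crop (84,260), bush up), with the clip lying safely beside it at (57,273). The pick lies on the bench at (205,325). The coil (354,211) and the board (330,305) are unmoved, and the front shaft is bare. Handing in.

```bash
python3 -c "
from rig import manip
print(manip.close_job())"
```

```text
the job is handed in; nothing more can be done
None
```

The job is handed in at about 32 s: the clip is off and lying in the tray (it came along there rather than dropping on the deck), the pick is on the bench, the roller stands on end in the black tray, and the awl, board and coil were left alone.

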